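# Slide the spray bottle home into its caddy bay

## Task

The empty spray bottle has been left out on the shelf: push it gently, low on its body so that it slides along standing upright, until it stands in the empty bay of the black caddy, centred over the yellow spot there. Do not tip it, lift it or squeeze it, and leave the other things on the shelf where they are.

Things in the scene. Friction and masses are not known exactly. Their poses are not given: they have to be found in the camera images.
- bottle: Light (0.12 kg), top-heavy spray bottle standing loose: blue round body 60 mm in diameter, straight up to 125 mm, with a paper band; 28 mm neck at 175 mm; white head to 240 mm, reaching 53 mm from the axis on the nozzle side (own -x), 34 mm behind. Pushed above about 35 mm it may tip; pushed lower it slides. Origin: centre of its underside; z up along it.
- spot: Yellow round spot, 84 mm in diameter and under 1 mm thick (no obstacle), painted on the shelf in the empty bay of the caddy, reaching 32 mm out of its mouth. Origin: its centre, at shelf height; its x axis points into the bay (away from the bay's open mouth), z up. The bottle is to stand in the bay, centred over it.
- caddy: Fixed black caddy, two floorless bays side by side, open to own -x. Origin: on the shelf midway between bay centres (own x 0, y +50 and -50 mm: one has the spot, one the tin). A bay is 92 mm wide inside; side walls 8 mm thick, 60 mm high, from x -10 mm to the back wall's face at x +38. Behind: box 208 mm wide, 80 high, x 43 to 173, handle up to 157 mm. x points into the bays.
- tin: Loose red tin with a steel lid, 69 mm in diameter, 80 mm high, standing in the other bay; leave alone. Origin: centre of its underside.
- brush: Loose wooden-backed hand brush lying bristles down, 240 x 50 x 55 mm, long side along own x; leave alone. Origin: under its centre, on the shelf.
- dish: Loose white ceramic dish of coloured plastic pegs, 136 mm in diameter, about 55 mm high with the pegs; leave alone. Origin: centre of its underside.
- mug: Loose blue mug, 80 mm in diameter, 90 mm high; leave alone. Origin: centre of its underside.
- torch: Loose grey and orange torch lying on its side, 155 mm long along own x, 44 mm thick at the head; leave alone. Origin: on the shelf under it, near its middle.

How it is judged:
By the outcome, as a careful person would: the job done as asked, in the order asked, and still so for the second after the job is handed in, with the robot touching nothing.
It also fails if it takes over 67 s, if anything falls off the work surface, if the arm or the gripper's body presses on something with over 40 N, if the wrist force passes 120 N, or if a joint passes its speed limit or range.

## Robot

A 6-joint arm with a two-finger parallel gripper is mounted at the origin on the work surface. World frame = base frame: x ahead of the robot, y to its left, z up, the work surface at z = 0. Lengths are in m, angles in rad, forces in N, time in s.
With the tool pointing down it reaches from about 0.35 to 0.975 m from the base axis. Payload 4.9 kg.
Tool frame: the origin (TCP) lies at the very end of the fingers, on their centre line; the grasp point (between the pads) lies 19 mm behind it (manip.hold_point_z is the distance from the TCP to the grasp point, in m); z points along the fingers, y is the direction in which the jaws open and shut (so a half turn about z gives the same grasp; the last joint's range is limited). The gripper opens to 85 mm and grips with 20 to 120 N. Pads are 22 mm wide; open, the fingers measure 114 mm over their backs; the gripper's body (76 mm by 85 mm) begins 54 mm behind the grasp point. The pads swing forward as they close: fully open they stand 13 mm farther back than shut.
Start: joints at [-1.368, 0.053, 1.613, -0, 1.476, -0.119], TCP at [0.198, -0.593, 0.231] pointing down, gripper open.
Joint ranges: [-3.01, 3.01], [-1.01, 2.22], [0.06, 2.58], [-1.02, 4.17], [0.09, 2.62], [-3.14, 3.14]. Speed limits (rad/s): [2.57, 2.57, 3.14, 3.14, 3.14, 3.14].

## Interface

Orientations are given as a unit quaternion [w, x, y, z].
In Python, from plant import manip gives the robot as it stands. The module is installed in compiled form; this text tells all that it offers.
- The arm moves only by the shell command python3 -m creep 'ROWS'. ROWS is JSON, a list of rows, each a list of 7 numbers: the turn, a rotation vector about the tool's x, y, z in degrees, then the shift along the tool's x, y, z in m, then the opening, from 0 (shut) to 1 (fully open). In form: [[ax, ay, az, tx, ty, tz, jaw], ...]. A call has 1 to 20 rows; each row shifts and turns the commanded pose from where the row before left it, along the tool's axes as they then stand; what a row does not reach is not made up. A row lasts 1/12 s, in which the tool goes at most 41.7 mm and 7.16 degrees, less where a joint would pass 70% of its speed; a pose out of reach is approached as far as the arm can. A call is refused whole if a number of a shift passes 0.0417 or a number of a turn 7.16, either way. A call with a gripper value outside its range is refused whole. The fingers move at their own pace and stop on an object; the grip force is fixed at half the most. Time passes only in rows, so rows that do not move let the fingers close. It gives the time, the measured TCP pose, the force and the opening at its end, in the units of the state.
- manip.state(): the state, without advancing time (a new reading comes with each control period).
- manip.grab_frame(name): name is "scene" or "top" or "wrist"; returns the picture (384x512x3 uint8, blue, green, red); there is no depth.
- manip.get_calibration(name): a dict with "fx", "fy", "cx", "cy" (pixels), "xyz" and "attitude" of the camera in the world. Camera axes: x right, y down, z forward; pixel columns grow to the right and rows downward; lengths in m; the calibration is good to about 2 mm. A picture is of the moment at which its call begins: read the wrist's pose just before it. get_calibration takes no time and is no camera call; for the wrist camera it gives the pose at the moment of the call.
- manip.job_done(): hands the job in, once; it reports no verdict.
Trained networks look in the newest picture that a camera, given by its name, has taken for a name from the list of things; names that differ only in an ending like _2 or _b are one class to them, and where a whole thing is asked for, a point or a joint stands for the part that bears it (a point fixed in the world has none). Each returns a list of dicts, best first, with "confidence" (0 to 1); they miss things now and then, are a little off and sometimes report something else, mostly with a low value. They report only what shows in the picture. A call takes as long as a camera call.
- manip.cut_out(target, camera): "pixels" (384x512 bool, what is visible of it) and "rect" ([left, top, right, bottom] in pixels, round what is visible of it).
The state is a dict: "time": time; "joint_pos": joint angles; "joint_vel": joint speeds; "joint_efforts": joint torques, N m; "tool_pos": TCP position; "tool_rot": TCP orientation; "contact_force": force on the tool from outside, world axes, zero at the start; "ft_torque": the same for the moment, N m; "gripper_width": opening from 0.0 (shut) to 1.0 (fully open).
Only numpy, scipy, OpenCV 4.12 (cv2) and the standard library are available. Lean on these libraries where they do the work, as an engineer would, in place of code of your own. Each camera call takes 0.05 s, during which the arm holds its last target.

## Working session

There is one attempt and no reset: what is moved stays moved. The work goes in short steps, Python scripts to look and compute and a shell command to move; the robot and the scene stay as the last step left them, time stands still between calls to the robot, and variables do not carry over. Pictures are saved under pics/ and viewed, and the job is handed in when it is done.

```bash
mkdir -p pics
cat > h.py <<'E'
import numpy as np, cv2
from plant import manip
from scipy.spatial.transform import Rotation as R
def cal(n):
    c=manip.get_calibration(n); a=np.array(c["attitude"],float)
    M=a if a.shape==(3,3) else R.from_quat(a,scalar_first=True).as_matrix()
    return c,M,np.array(c["xyz"])
def ray(n,u,v,z=0.):
    c,M,t=cal(n); d=M@np.array([(u-c["cx"])/c["fx"],(v-c["cy"])/c["fy"],1]); s=(z-t[2])/d[2]; return t+s*d
def proj(n,p):
    c,M,t=cal(n); q=(np.atleast_2d(p)-t)@M; return np.c_[c["fx"]*q[:,0]/q[:,2]+c["cx"],c["fy"]*q[:,1]/q[:,2]+c["cy"]]
E
python3 - <<'E'
from h import *
for n in ("scene","top"):
    f=manip.grab_frame(n); cv2.imwrite(f"pics/{n}0.png",f)
    print(n,manip.get_calibration(n))
    for o in ("bottle","spot","caddy","tin","brush","dish","mug","torch"):
        r=manip.cut_out(o,n)
        for k in r[:2]:
            ys,xs=np.nonzero(k["pixels"]); print(o,round(k["confidence"],2),k["rect"],xs.mean().round(1),ys.mean().round(1),len(xs))
print(manip.state())
E
```

```text
scene {'fx': 379.25460171106846, 'fy': 379.25460171106846, 'cx': 254.64744226026497, 'cy': 188.42624655344076, 'xyz': array([1.15626491, 0.03763993, 0.68019678]), 'attitude': array([-0.25641295,  0.65504438,  0.65642935, -0.27252479])}
bottle 0.89 [203.4, 90.8, 242.0, 187.5] 224.4 134.6 2090
spot 0.44 [221.4, 222.1, 253.0, 230.1] 238.1 223.9 163
caddy 0.62 [189.3, 212.7, 307.6, 315.5] 250.3 267.8 9159
tin 0.59 [265.2, 203.1, 297.8, 232.0] 281.3 217.3 843
brush 0.65 [103.8, 133.9, 152.2, 203.8] 130.0 167.8 1814
dish 0.82 [357.4, 199.3, 425.2, 252.2] 390.6 222.9 2582
mug 0.79 [65.8, 214.7, 128.4, 271.0] 99.2 243.4 2353
torch 0.73 [366.8, 132.1, 394.8, 177.1] 380.2 154.8 684
top {'fx': 390.35365521917316, 'fy': 390.35365521917316, 'cx': 254.56778706229727, 'cy': 187.5311147129768, 'xyz': array([3.20565743e-01, 6.63376927e-04, 1.02824854e+00]), 'attitude': array([ 0.07460265, -0.6829357 ,  0.72278014, -0.07498101])}
bottle 0.56 [261.2, 193.1, 300.9, 229.7] 275.8 211.4 887
spot 0.83 [242.0, 139.2, 275.5, 166.2] 258.6 151.2 676
caddy 0.61 [200.6, 75.5, 281.9, 153.4] 241.6 108.6 4722
tin 0.
[... 321 characters left out ...]
 4646
{'time': 0.9, 'joint_pos': array([-1.36801522e+00,  5.26868107e-02,  1.61284469e+00,  1.71023538e-06,
        1.47603402e+00, -1.18968750e-01]), 'joint_vel': array([ 0.00112081, -0.00031494, -0.00136958, -0.00214582,  0.00093948,
        0.00039767]), 'joint_efforts': array([-2.77467581e-03, -3.93691170e+01, -3.70469034e+01, -3.04493014e-04,
        4.61336949e-04, -1.08154740e-05]), 'tool_pos': array([ 0.19766044, -0.59291647,  0.23134484]), 'tool_rot': array([1.35202626e-05, 9.87087526e-01, 1.60181820e-01, 1.41894472e-06]), 'contact_force': array([-0.2538753 ,  0.02147573,  0.83698569]), 'ft_torque': array([ 0.03469445, -0.00235151,  0.0167754 ]), 'gripper_width': 1.0018461044079214}
```

View pics/scene0.png

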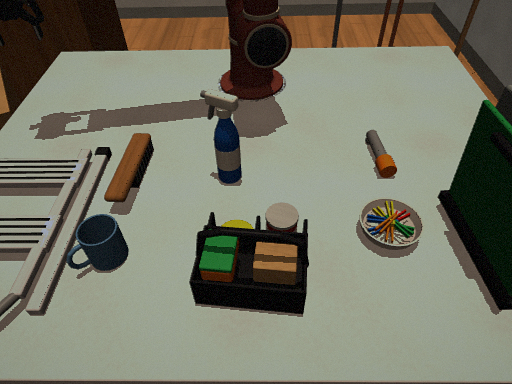

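View pics/top0.png

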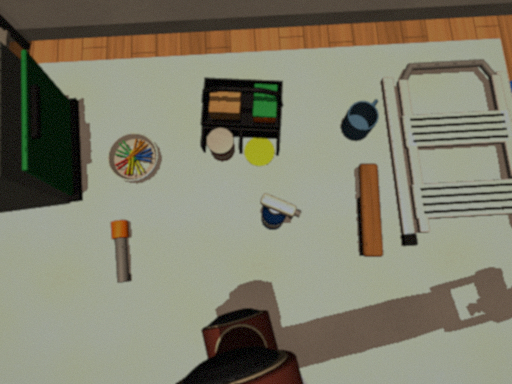

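Run:
```python
from h import *
from scipy.optimize import minimize
t=cv2.imread("pics/top0.png");s=cv2.imread("pics/scene0.png")
hsv=cv2.cvtColor(t,cv2.COLOR_BGR2HSV)
m=cv2.inRange(hsv,(22,120,100),(35,255,255)); m[:, :235]=0;m[:,285:]=0;m[:130]=0;m[175:]=0
c=max(cv2.findContours(m,0,1)[0],key=cv2.contourArea); print("spot ell",cv2.fitEllipse(c))
print("spot",ray("top",*cv2.fitEllipse(c)[0]))
ys,xs=np.nonzero(m);print(xs.mean(),ys.mean(),len(xs), ray("top",xs.mean(),ys.mean()))
# blue in scene and top
def blue(im,b):
    h=cv2.cvtColor(im,cv2.COLOR_BGR2HSV); m=cv2.inRange(h,(100,120,30),(125,255,255)); k=np.zeros_like(m);k[b[1]:b[3],b[0]:b[2]]=255; return m&k
ms=blue(s,(200,95,255,200)); ys,xs=np.nonzero(ms); print("scene blue",xs.min(),xs.max(),ys.min(),ys.max())
for r in range(112,190,4):
    q=np.nonzero(ms[r])[0]; print(r,(q.min(),q.max()) if len(q) else None,end=' ')
# silhouette fit in scene: body cylinder mask
def hull(n,x,y,z0,z1,r):
    a=np.linspace(0,2*np.pi,40); P=np.r_[np.c_[x+r*np.cos(a),y+r*np.sin(a),0*a+z0],np.c_[x+r*np.cos(a),y+r*np.sin(a),0*a+z1]]
    return cv2.convexHull(proj(n,P).astype(np.float32))
print()
g=ray("scene",230,178); print("guess",g)
print("top neighborhood",ray("top",273,216,0.125))
for n,im in(("scene",s),("top",t)):
    big=cv2.resize(im,None,fx=4,fy=4,interpolation=cv2.INTER_CUBIC)
    p=proj(n,[g[0],g[1],0])[0]
    h=hull(n,g[0],g[1],0,.125,.03); cv2.polylines(big,[np.int32(h*4+2)],True,(0,0,255),1)
    b0=(np.array([225,165])if n=="scene" else np.array([255,180]))*4
    o=big[max(0,b0[1]-300):b0[1]+300,max(0,b0[0]-400):b0[0]+400]; cv2.imwrite(f"pics/{n}1.png",o)
```

```text
spot ell ((259.0143127441406, 151.1499481201172), (27.645639419555664, 28.648942947387695), 91.07737731933594)
spot [ 0.64316327 -0.02410652  0.        ]
259.01510574018124 151.13746223564954 662 [ 0.64319892 -0.02411079  0.        ]
scene blue 214 240 118 182
112 None 116 None 120 (np.int64(219), np.int64(230)) 124 (np.int64(218), np.int64(233)) 128 (np.int64(216), np.int64(235)) 132 (np.int64(215), np.int64(237)) 136 (np.int64(215), np.int64(237)) 140 (np.int64(216), np.int64(237)) 144 (np.int64(215), np.int64(237)) 148 (np.int64(217), np.int64(236)) 152 None 156 None 160 None 164 None 168 (np.int64(218), np.int64(239)) 172 (np.int64(219), np.int64(239)) 176 (np.int64(219), np.int64(240)) 180 (np.int64(221), np.int64(237)) 184 None 188 None 
guess [ 0.46320921 -0.04661126  0.        ]
top neighborhood [ 0.44463407 -0.04440323  0.125     ]
```

```bash
ls .
```

```text
h.py
pics
```

View pics/scene1.png

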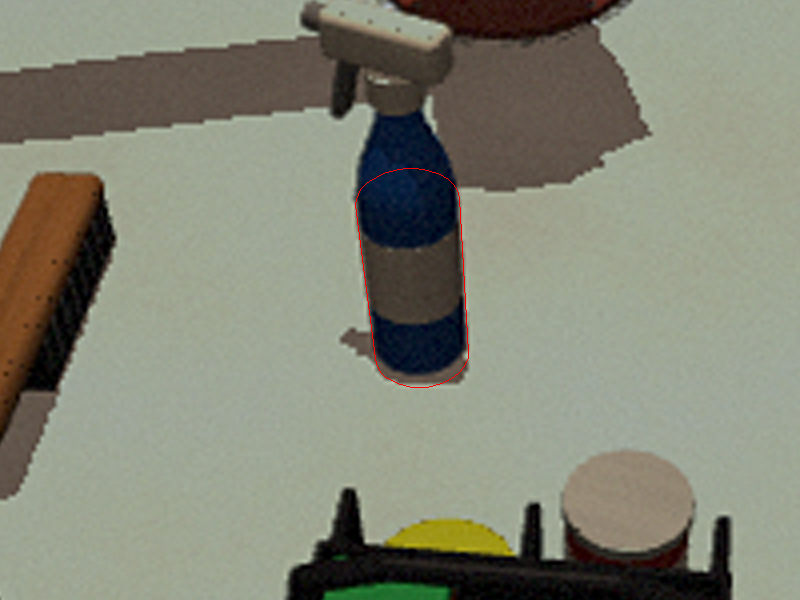

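View pics/top1.png

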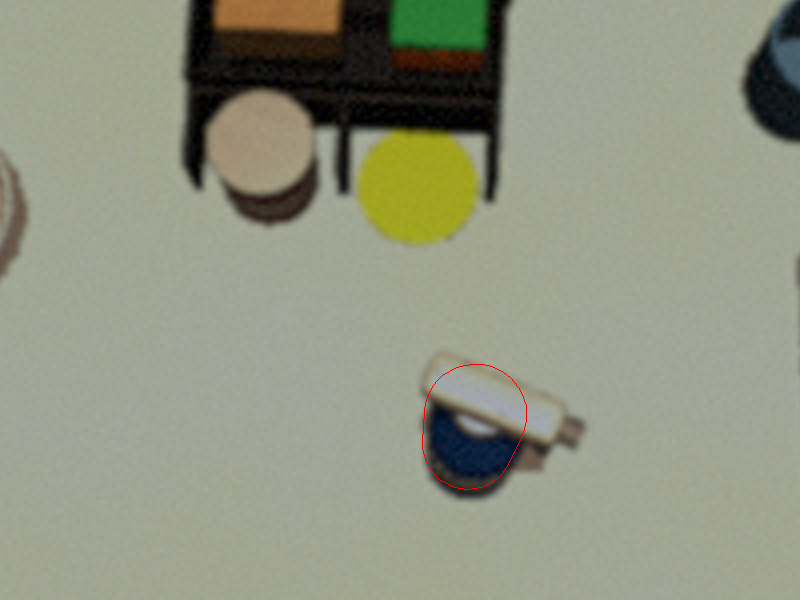

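Run:
```python
from h import *
from scipy.optimize import minimize
t=cv2.imread("pics/top0.png");s=cv2.imread("pics/scene0.png")
hsv=cv2.cvtColor(t,cv2.COLOR_BGR2HSV)
m=cv2.inRange(hsv,(22,100,60),(38,255,255)); m[:, :235]=0;m[:,285:]=0;m[:130]=0;m[175:]=0
c=max(cv2.findContours(m,0,cv2.CHAIN_APPROX_NONE)[0],key=cv2.contourArea)[:,0,:]
W=np.array([ray("top",*p) for p in c])[:,:2]
# use lower (near) half only
lo=c[:,1]>143
from scipy.optimize import least_squares
f=least_squares(lambda q:np.hypot(*(W[lo]-q[:2]).T)-q[2],[.64,-.024,.04]); print("spot lower-edge fit",f.x, np.abs(f.fun).max())
# bottle: minimise both views given mask of body: hand-picked scene edges
def hull(n,x,y,z0,z1,r):
    a=np.linspace(0,2*np.pi,60); P=np.r_[np.c_[x+r*np.cos(a),y+r*np.sin(a),0*a+z0],np.c_[x+r*np.cos(a),y+r*np.sin(a),0*a+z1]]
    return cv2.convexHull(proj(n,P).astype(np.float32))
for (x,y) in((.463,-.0466),(.459,-.0455),(.457,-.045),(.455,-.045)):
    print(x,y,"scene y max",hull("scene",x,y,0,.125,.03)[:,0].max(0),"top max/min",hull("top",x,y,0,.125,.03)[:,0].max(0),hull("top",x,y,0,.125,.03)[:,0].min(0))
# caddy pose by candidate overlay
best=[.638,0.026,0.0]
big=cv2.resize(t,None,fx=4,fy=4,interpolation=cv2.INTER_CUBIC)
sc=f.x[:2]
for yaw,col in((-0.03,(0,0,255)),(-.06,(255,0,255)),(0,(0,255,255))):
    cs,sn=np.cos(yaw),np.sin(yaw); Rm=np.array([[cs,-sn],[sn,cs]])
    P=np.array([[43-76*0,-54],[43,-154],[173,-154],[173,54],[43,54],[43,-154]])/1000.  # relative to bay centre y=-50 => caddy y -104..104
    P[:,1]=np.array([0,-54,-54,154,154,-54])/1000.
    Q=np.c_[P@Rm.T+sc,np.full(6,.08)][1:]
    cv2.polylines(big,[np.int32(proj("top",Q)*4+2)],True,col,1)
    for yy in(-46,-54,46,54,146,154):
        L=np.array([[-10,yy],[38,yy]])/1000@Rm.T+sc
        cv2.polylines(big,[np.int32(proj("top",np.c_[L,[.06,.06]])*4+2)],False,col,1)
a=np.linspace(0,6.3,60);cv2.polylines(big,[np.int32(proj("top",np.c_[sc[0]+.042*np.cos(a),sc[1]+.042*np.sin(a),0*a])*4+2)],True,(255,0,0),1)
cv2.imwrite("pics/top2.png",big[280:720,700:1300])
```

```text
spot lower-edge fit [ 0.64351459 -0.02388624  0.0403324 ] 0.0014842242329513866
0.463 -0.0466 scene y max [241.70349 186.32434] top max/min [286.23483 226.9352 ] [260.14267 195.58888]
0.459 -0.0455 scene y max [242.1838  185.18266] top max/min [285.89038 228.47305] [259.8176  197.28127]
0.457 -0.045 scene y max [242.40355 184.61443] top max/min [285.73926 229.24187] [259.6737  198.12744]
0.455 -0.045 scene y max [242.42894 184.04921] top max/min [285.80164 230.00055] [259.7181  198.96246]
```

View pics/top2.png

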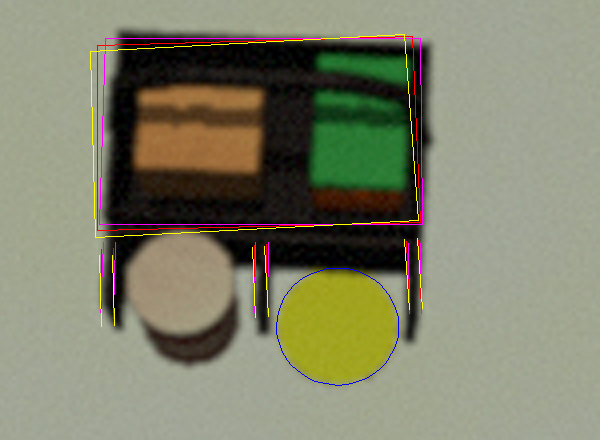

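```bash
python3 -m creep '[[0,0,0,0.0238,-0.0325,0,0.28],[0,0,0,0.0238,-0.0325,0,0.28],[0,0,0,0.0238,-0.0325,0,0.28],[0,0,0,0.0238,-0.0325,0,0.28],[0,0,0,0.0238,-0.0325,0,0.28],[0,0,0,0.0238,-0.0325,0,0.28],[0,0,0,0.0238,-0.0325,0,0.28],[0,0,0,0.0238,-0.0325,0,0.28],[0,0,0,0.0238,-0.0325,0,0.28],[0,0,0,0.0238,-0.0325,0,0.28],[0,0,0,0.0238,-0.0325,0,0.28],[0,0,0,0.0238,-0.0325,0,0.28]]'
cat >> h.py <<'E'
def plan(xyz,yaw,tilt):
    "deltas from the present pose, tool axes"
    s=manip.state(); Rn=R.from_quat(s["tool_rot"],scalar_first=True)
    y,t=np.radians(yaw),np.radians(tilt)
    xt=np.array([np.cos(y)*np.cos(t),np.sin(y)*np.cos(t),np.sin(t)]); zt=np.array([np.cos(y)*np.sin(t),np.sin(y)*np.sin(t),-np.cos(t)])
    Rt=R.from_matrix(np.c_[xt,np.cross(zt,xt),zt])
    d=np.array(xyz)-s["tool_pos"]
    print("t",s["time"],"pos",s["tool_pos"].round(4),"j",s["joint_pos"].round(2),"F",s["contact_force"].round(2),"g",round(s["gripper_width"],3))
    print("turn deg",np.degrees((Rn.inv()*Rt).as_rotvec()).round(2),"shift before turn",Rn.inv().apply(d).round(4),"after turn",Rt.inv().apply(d).round(4),np.linalg.norm(d).round(4))
E
python3 -c "
from h import *
plan([.37,-.056,.23],6.6,35)"
```

```text
time: 1.9
tool_pos: [0.3454, -0.1308, 0.2317]
tool_rot: [0.001, 0.987, 0.16, 0.001]
contact_force: [0.7, -0.8, 0.0]
gripper_width: 0.281
t 1.9 pos [ 0.3454 -0.1308  0.2317] j [-0.56 -0.63  2.16  0.    1.61  0.69] F [ 0.67 -0.79  0.05] g 0.281
turn deg [-3.54 34.8  11.44] shift before turn [ 0.047  -0.0632  0.0016] after turn [ 0.0261 -0.0715  0.0203] 0.0788
```

```bash
python3 -m creep '[[0,0,0,0.0235,-0.0316,0,0.28],[0,0,0,0.0235,-0.0316,0,0.28],[0,0,5.9,0,0,0,0.28],[0,0,5.9,0,0,0,0.28],[0,7,0,0,0,0,0.28],[0,7,0,0,0,0,0.28],[0,7,0,0,0,0,0.28],[0,7,0,0,0,0,0.28],[0,7,0,0,0,0,0.28],[0,0,0,0,0,0,0.28],[0,0,0,0,0,0,0.28]]'
python3 - <<'E'
from h import *
cv2.imwrite("pics/s2.png",manip.grab_frame("scene"));cv2.imwrite("pics/t2.png",manip.grab_frame("top"));cv2.imwrite("pics/w2.png",manip.grab_frame("wrist"))
plan([.37,-.056,.23],6.6,35)
E
```

```text
time: 2.82
tool_pos: [0.4041, -0.07, 0.2304]
tool_rot: [-0.023, 0.956, 0.056, 0.288]
contact_force: [0.0, -0.7, 0.4]
gripper_width: 0.279
t 2.9667 pos [ 0.405  -0.0694  0.233 ] j [-0.63 -1.01  2.42  0.41  1.3   0.8 ] F [0.14 0.87 0.48] g 0.281
turn deg [-0.65  1.18  0.11] shift before turn [-0.0293 -0.0175 -0.0158] after turn [-0.029  -0.0173 -0.0166] 0.0376
```

View pics/s2.png

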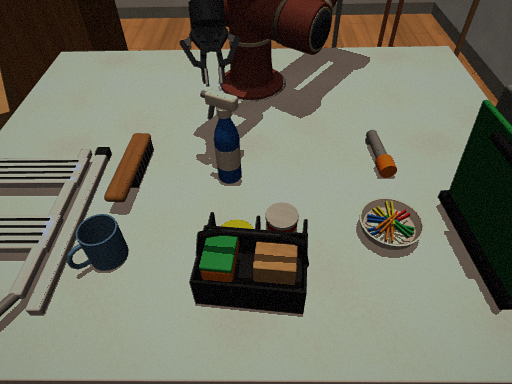

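View pics/w2.png

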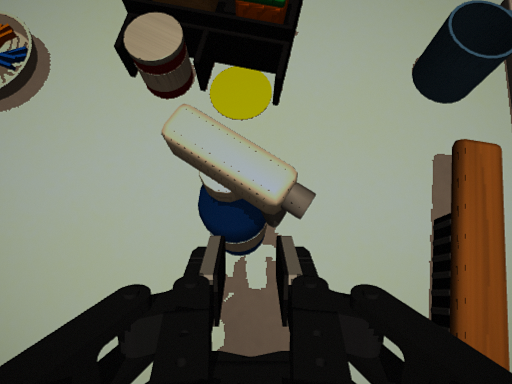

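View pics/t2.png

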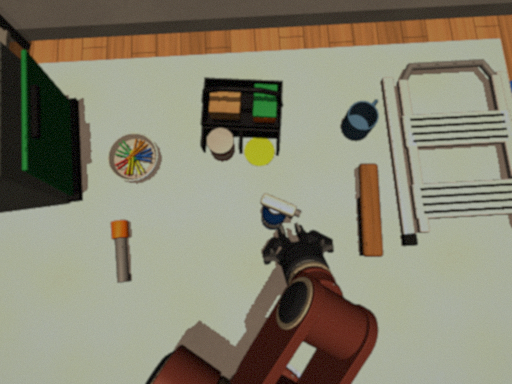

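```bash
python3 -m creep '[[0,0,0,0,-0.017,0,0.28],[0,0,0,-0.0168,0,0.0245,0.28],[0,0,0,-0.0168,0,0.0245,0.28],[0,0,0,0,0,0,0.28]]'
python3 -c "
from h import *
plan([.39,-.053,.015],6.6,35)"
```

```text
time: 3.3
tool_pos: [0.4056, -0.0517, 0.1658]
tool_rot: [-0.026, 0.957, 0.058, 0.284]
contact_force: [0.0, 0.7, -1.6]
gripper_width: 0.283
t 3.3 pos [ 0.4056 -0.0517  0.1658] j [-0.57 -1.    2.53  0.4   1.19  0.81] F [ 0.01  0.71 -1.58] g 0.283
turn deg [-1.14  1.92 -0.02] shift before turn [-0.0954  0.0018  0.1178] after turn [-0.0993 -0.0005  0.1146] 0.1516
```

```bash
python3 -m creep '[[0,0,0,-0.004,0.025,-0.003,0.33],[0,0,0,-0.004,0.025,-0.003,0.33],[0,0,0,0,0,0,0.33]]'
python3 -c "
from h import *
plan([.393,-.10,.16],40,30)
c,M,t=cal('wrist'); s=manip.state(); print('cam in tool',R.from_quat(s['tool_rot'],scalar_first=True).inv().apply(t-s['tool_pos']))
k=manip.get_calibration('scene')"
```

```text
time: 3.55
tool_pos: [0.4046, -0.108, 0.1749]
tool_rot: [-0.021, 0.956, 0.056, 0.289]
contact_force: [-0.3, 0.3, -1.4]
gripper_width: 0.329
t 3.55 pos [ 0.4046 -0.108   0.1749] j [-0.74 -0.92  2.48  0.47  1.22  0.63] F [-0.28  0.32 -1.38] g 0.329
turn deg [ 17.09  -3.7  -28.43] shift before turn [-0.0171 -0.0092  0.0066] after turn [-0.0107 -0.0136  0.011 ] 0.0205
cam in tool [ 0.07389499  0.00078153 -0.14328686]
```

```bash
python3 -c "
from h import *
plan([.385,-.110,.16],42,38)"
```

```text
t 3.55 pos [ 0.4046 -0.108   0.1749] j [-0.74 -0.92  2.48  0.47  1.22  0.63] F [-0.28  0.32 -1.38] g 0.329
turn deg [ 20.21   4.05 -28.79] shift before turn [-0.0246 -0.0002  0.0015] after turn [-0.0217 -0.0116  0.002 ] 0.0247
```

```bash
python3 -m creep '[[4.04,0.81,-5.76,0,0,0,0.33],[4.04,0.81,-5.76,0,0,0,0.33],[4.04,0.81,-5.76,0,0,0,0.33],[4.04,0.81,-5.76,0,0,0,0.33],[4.04,0.81,-5.76,0,0,0,0.33],[0,0,0,-0.0217,-0.0116,0.002,0.33],[0,0,0,0,0,0,0.33]]'
python3 -c "
from h import *
plan([.390,-.107,.012],42,38)"
```

```text
time: 4.13
tool_pos: [0.3834, -0.1068, 0.1557]
tool_rot: [-0.121, 0.883, 0.339, 0.302]
contact_force: [0.1, 0.8, -1.4]
gripper_width: 0.332
t 4.1333 pos [ 0.3834 -0.1068  0.1557] j [-0.93 -0.62  2.38  0.66  1.49 -0.19] F [ 0.09  0.76 -1.42] g 0.332
turn deg [-0.53  0.05 -0.14] shift before turn [-0.0846  0.0059  0.1162] after turn [-0.0847  0.0046  0.1162] 0.1439
```

```bash
python3 -m creep '[[0,0,0,-0.018,0.0012,0.025,0.33],[0,0,0,-0.018,0.0012,0.025,0.33],[0,0,0,-0.018,0.0012,0.025,0.33],[0,0,0,-0.018,0.0012,0.025,0.33],[0,0,0,0,0,0,0.33],[0,0,0,0,0,0,0.33]]'
python3 - <<'E'
from h import *
plan([.391,-.1057,.012],42,38)
for n in ("scene","wrist"): cv2.imwrite(f"pics/{n}3.png",manip.grab_frame(n))
E
```

```text
time: 4.63
tool_pos: [0.3914, -0.1059, 0.0345]
tool_rot: [-0.12, 0.882, 0.34, 0.303]
contact_force: [-0.8, -0.6, 0.8]
gripper_width: 0.331
t 4.6333 pos [ 0.3914 -0.1059  0.0345] j [-0.92 -0.35  2.43  0.71  1.22 -0.39] F [-0.84 -0.56  0.77] g 0.331
turn deg [-0.43 -0.08  0.  ] shift before turn [-0.014  -0.0003  0.0176] after turn [-0.014  -0.0004  0.0176] 0.0225
```

View pics/scene3.png

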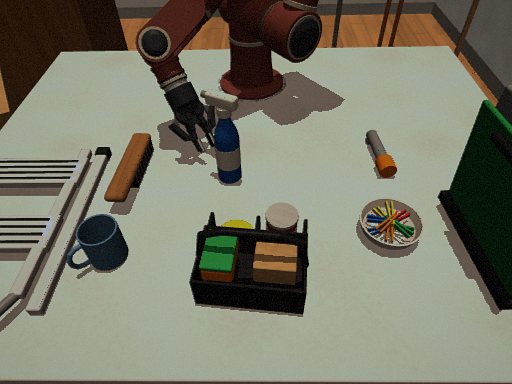

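View pics/wrist3.png

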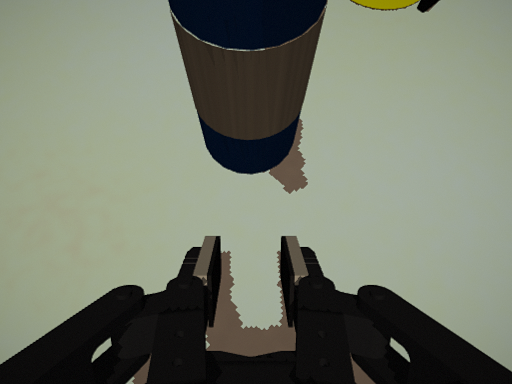

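```bash
python3 - <<'E'
from h import *
print(ray("wrist",250,173), ray("wrist",207,150),ray("wrist",295,148))
E
python3 -m creep '[[0,0,0,-0.007,0,0.0088,0.33],[0,0,0,-0.007,0,0.0088,0.33],[0,0,0,0.0118,0,0.0092,0.33],[0,0,0,0.0118,0,0.0092,0.33],[0,0,0,0,0,0,0.33],[0,0,0,0,0,0,0.33]]'
python3 - <<'E'
from h import *
plan([.458-.04*.743,-.0455-.04*.669,.012],42,38)
cv2.imwrite("pics/wrist4.png",manip.grab_frame("wrist"))
E
```

```text
[ 0.4363543  -0.06934406  0.        ] [ 0.4295709  -0.03709912  0.        ] [ 0.46990703 -0.07919656  0.        ]
time: 5.23
tool_pos: [0.4148, -0.088, 0.0142]
tool_rot: [-0.116, 0.881, 0.342, 0.304]
contact_force: [0.6, 0.1, -0.6]
gripper_width: 0.335
t 5.2333 pos [ 0.4148 -0.088   0.0142] j [-0.83 -0.27  2.42  0.75  1.12 -0.38] F [ 0.59  0.14 -0.65] g 0.335
turn deg [-0.07 -0.05  0.34] shift before turn [ 0.0149 -0.0025  0.0144] after turn [ 0.0149 -0.0027  0.0144] 0.0209
```

View pics/wrist4.png

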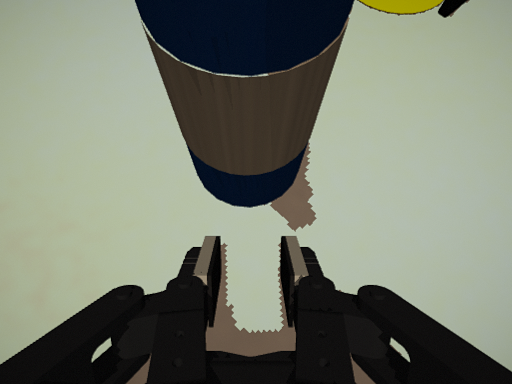

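```bash
python3 -m creep '[[0,0,0,0.0047,-0.001,0.0037,0.33],[0,0,0,0.0047,-0.001,0.0037,0.33],[0,0,0,0.0047,-0.0007,0.0037,0.33],[0,0,0,0.0024,0,0.0018,0.33],[0,0,0,0.0024,0,0.0018,0.33],[0,0,0,0.0024,0,0.0018,0.33],[0,0,0,0.0024,0,0.0018,0.33],[0,0,0,0.0024,0,0.0018,0.33],[0,0,0,0.0024,0,0.0018,0.33],[0,0,0,0.0024,0,0.0018,0.33],[0,0,0,0.0024,0,0.0018,0.33],[0,0,0,0.0024,0,0.0018,0.33]]'
python3 - <<'E'
from h import *
plan([.458-.04*.743,-.0455-.04*.669,.012],42,38)
for n in ("scene","wrist"): cv2.imwrite(f"pics/{n}5.png",manip.grab_frame(n))
E
```

```text
time: 6.28
tool_pos: [0.4448, -0.0544, 0.0121]
tool_rot: [-0.119, 0.882, 0.34, 0.304]
contact_force: [-0.2, -0.1, 0.2]
gripper_width: 0.332
t 6.2833 pos [ 0.4448 -0.0544  0.0121] j [-0.7  -0.23  2.4   0.79  1.04 -0.3 ] F [-0.16 -0.12  0.2 ] g 0.332
turn deg [-0.28 -0.04  0.07] shift before turn [-0.0191  0.0021 -0.0149] after turn [-0.0191  0.0022 -0.0149] 0.0244
```

View pics/scene5.png

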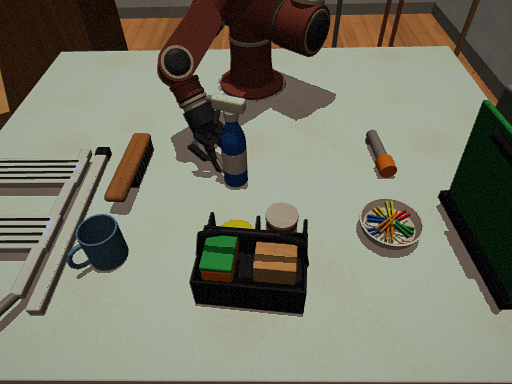

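View pics/wrist5.png

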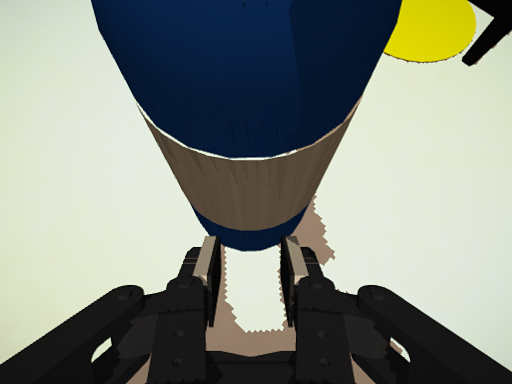

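```bash
python3 -m creep '[[0,0,0,0.0027,0,0.0021,0.33],[0,0,0,0.0027,0,0.0021,0.33],[0,0,0,0.0027,0,0.0021,0.33],[0,0,0,0.0027,0,0.0021,0.33],[0,0,0,0.0027,0,0.0021,0.33],[0,0,0,0.0027,0,0.0021,0.33],[0,0,0,0.0027,0,0.0021,0.33],[0,0,0,0.0027,0,0.0021,0.33],[0,0,0,0.0027,0,0.0021,0.33],[0,0,0,0.0027,0,0.0021,0.33]]'
python3 - <<'E'
from h import *
plan([.458-.04*.743,-.0455-.04*.669,.012],42,38)
cv2.imwrite("pics/w6.png",manip.grab_frame("wrist"));cv2.imwrite("pics/s6.png",manip.grab_frame("scene"))
E
```

```text
time: 7.22
tool_pos: [0.4703, -0.0314, 0.0122]
tool_rot: [-0.119, 0.882, 0.34, 0.304]
contact_force: [-0.4, 0.0, -0.1]
gripper_width: 0.329
t 7.2167 pos [ 0.4703 -0.0314  0.0122] j [-0.61 -0.2   2.37  0.81  0.98 -0.24] F [-0.43  0.02 -0.11] g 0.329
turn deg [-0.27 -0.04  0.07] shift before turn [-0.0462  0.0021 -0.0359] after turn [-0.0463  0.0023 -0.0359] 0.0586
```

View pics/w6.png

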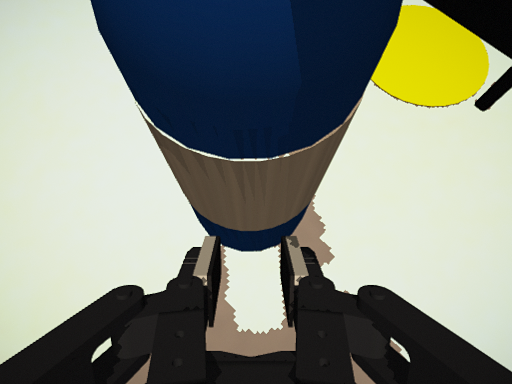

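View pics/s6.png

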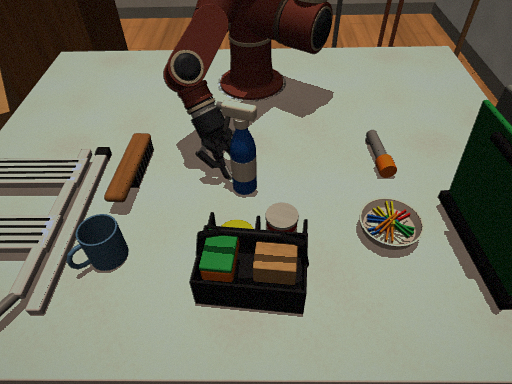

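```bash
python3 -m creep '[[0,0,0,0.0027,0,0.0021,0.33],[0,0,0,0.0027,0,0.0021,0.33],[0,0,0,0.0027,0,0.0021,0.33],[0,0,0,0.0027,0,0.0021,0.33],[0,0,0,0.0027,0,0.0021,0.33],[0,0,0,0.0027,0,0.0021,0.33],[0,0,0,0.0027,0,0.0021,0.33],[0,0,0,0.0027,0,0.0021,0.33],[0,0,0,0.0027,0,0.0021,0.33],[0,0,0,0.0013,0,0.001,0.33],[0,0,0,0,0,0,0.33],[0,0,0,-0.0025,0,-0.002,0.33],[0,0,0,-0.01,0,-0.008,0.33],[0,0,0,-0.01,0,-0.008,0.33]]'
python3 - <<'E'
from h import *
s=manip.state();print(s["tool_pos"],s["time"])
f=manip.grab_frame("wrist");cv2.imwrite("pics/w7.png",f)
cv2.imwrite("pics/s7.png",manip.grab_frame("scene"));cv2.imwrite("pics/t7.png",manip.grab_frame("top"))
E
```

```text
time: 8.48
tool_pos: [0.4724, -0.0293, 0.0128]
tool_rot: [-0.119, 0.882, 0.341, 0.304]
contact_force: [0.5, -0.8, 0.6]
gripper_width: 0.33
[ 0.47238588 -0.02929136  0.01275842] 8.4833
```

View pics/w7.png

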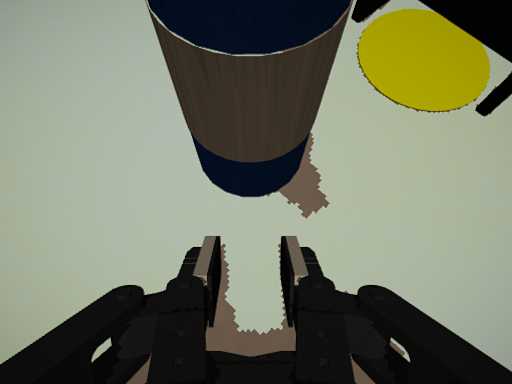

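View pics/s7.png

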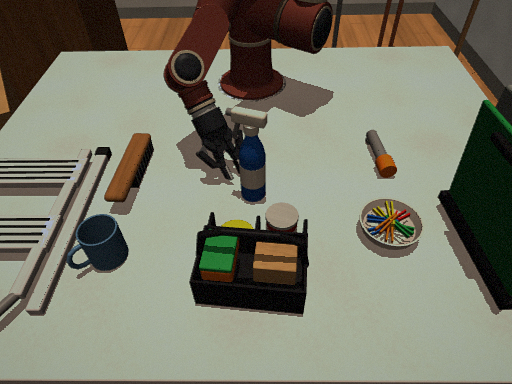

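View pics/t7.png

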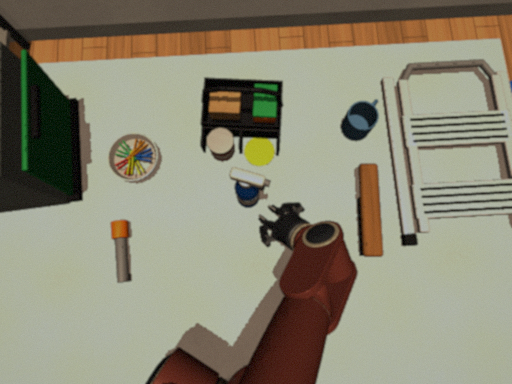

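```bash
cat >> h.py <<'E'
from scipy.optimize import least_squares
def spotfit(n,im,rfix=None):
    h=cv2.cvtColor(im,cv2.COLOR_BGR2HSV); m=cv2.inRange(h,(22,120,60),(36,255,255))
    c=max(cv2.findContours(m,0,cv2.CHAIN_APPROX_NONE)[0],key=cv2.contourArea)[:,0,:]
    W=np.array([ray(n,*p) for p in c])[:,:2]
    f=least_squares(lambda q:np.hypot(*(W-q[:2]).T)-q[2],[*W.mean(0),.04],loss="soft_l1",f_scale=.001); return f.x
E
python3 - <<'E'
from h import *
f=cv2.imread("pics/w7.png"); print("spot wrist",spotfit("wrist",f))
p=ray("wrist",251,196); e=np.array([np.cos(np.radians(42)),np.sin(np.radians(42))]); B=p[:2]+.03*e; print("B",B)
# caddy overlay on the wrist, yaw candidates
big=f.copy(); sc=spotfit("wrist",f)[:2]
for yaw,col in((-.06,(0,0,255)),(-.1,(255,0,255)),(-.14,(0,255,255))):
    cs,sn=np.cos(yaw),np.sin(yaw); Rm=np.array([[cs,-sn],[sn,cs]])
    for yy in(-46,46):
        L=np.array([[-10,yy],[38,yy]])/1000@Rm.T+sc
        cv2.polylines(big,[np.int32(proj("wrist",np.c_[L,[.0,.0]]))],False,col,1)
        cv2.polylines(big,[np.int32(proj("top",np.c_[L,[.0,.0]]))],False,col,1)
cv2.imwrite("pics/w7b.png",cv2.resize(big[:140,300:],None,fx=3.5,fy=3.5))
for r in (B,):
  d=sc-r; print(d,np.degrees(np.arctan2(d[1],d[0])))
  print("scene proj base circle max",proj("scene",[[r[0]+.03,r[1],0],[r[0],r[1],.24]]))
E
```

```text
spot wrist [ 0.64541412 -0.0259922   0.04193977]
B [0.52030382 0.01196231]
[ 0.1251103 -0.0379545] -16.876135255018838
scene proj base circle max [[252.34357478 203.25493401]
 [249.58975173 112.19232505]]
```

View pics/w7b.png

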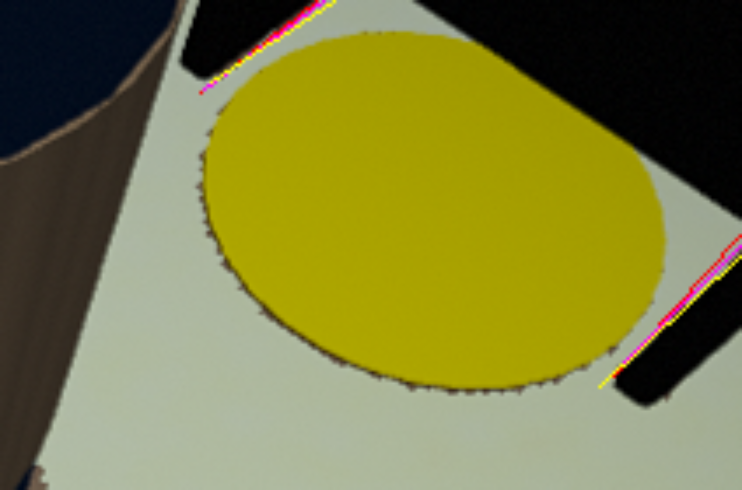

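Run:
```python
from h import *
plan([.461,.030,.013],-17,33)
# row-by-row preview: 9 rows, heading and position interpolated
s=manip.state();Rn=R.from_quat(s["tool_rot"],scalar_first=True);p=s["tool_pos"].copy()
p1=np.array([.461,.030,.013]);p0=p.copy()
def Rt(yaw,tilt):
    y,t=np.radians(yaw),np.radians(tilt)
    xt=np.array([np.cos(y)*np.cos(t),np.sin(y)*np.cos(t),np.sin(t)]); zt=np.array([np.cos(y)*np.sin(t),np.sin(y)*np.sin(t),-np.cos(t)])
    return R.from_matrix(np.c_[xt,np.cross(zt,xt),zt])
for i in range(1,10):
    q=p0+(p1-p0)*i/9; N=Rt(42-59*i/9,38-5*i/9)
    print(np.degrees((Rn.inv()*N).as_rotvec()).round(2),Rn.inv().apply(q-p).round(4)); p=q;Rn=N
```

```text
t 8.6333 pos [ 0.4726 -0.0298  0.0127] j [-0.6  -0.19  2.36  0.81  0.97 -0.24] F [ 0.58  0.61 -0.13] g 0.329
turn deg [-34.48  -4.52  48.03] shift before turn [ 0.0249 -0.0521  0.0193] after turn [-0.0238 -0.0538 -0.0158] 0.0609
[-4.21 -0.6   5.17] [ 0.0028 -0.0058  0.0021]
[-3.96 -0.55  5.22] [ 0.0022 -0.0062  0.0017]
[-3.91 -0.55  5.26] [ 0.0017 -0.0064  0.0012]
[-3.86 -0.55  5.3 ] [ 0.0011 -0.0066  0.0008]
[-3.81 -0.55  5.34] [ 0.0005 -0.0067  0.0003]
[-3.75 -0.55  5.37] [-0.0001 -0.0068 -0.0001]
[-3.7  -0.55  5.41] [-0.0008 -0.0067 -0.0006]
[-3.65 -0.55  5.45] [-0.0014 -0.0065 -0.001 ]
[-3.6  -0.55  5.48] [-0.002  -0.0063 -0.0014]
```

```bash
python3 -m creep '[[0,-5.5,0,0,0,0,0.33],[0,0,0,0,0,0,0.33]]'
python3 - <<'E'
from h import *
plan([.461,.030,.013],-17,32.5)
s=manip.state();Rn=R.from_quat(s["tool_rot"],scalar_first=True);p=s["tool_pos"].copy()
p1=np.array([.461,.030,.013]);p0=p.copy()
def Rt(yaw,tilt):
    y,t=np.radians(yaw),np.radians(tilt)
    xt=np.array([np.cos(y)*np.cos(t),np.sin(y)*np.cos(t),np.sin(t)]); zt=np.array([np.cos(y)*np.sin(t),np.sin(y)*np.sin(t),-np.cos(t)])
    return R.from_matrix(np.c_[xt,np.cross(zt,xt),zt])
for i in range(1,10):
    q=p0+(p1-p0)*i/9; N=Rt(42-59*i/9,32.5)
    print(np.degrees((Rn.inv()*N).as_rotvec()).round(2),Rn.inv().apply(q-p).round(4)); p=q;Rn=N
E
```

```text
time: 8.8
tool_pos: [0.4747, -0.0294, 0.0145]
tool_rot: [-0.101, 0.895, 0.346, 0.261]
contact_force: [0.3, -0.8, 0.6]
gripper_width: 0.333
t 8.8 pos [ 0.4747 -0.0294  0.0145] j [-0.54 -0.21  2.34  0.68  0.95 -0.1 ] F [ 0.31 -0.79  0.63] g 0.333
turn deg [-31.82  -0.06  50.  ] shift before turn [ 0.0244 -0.0532  0.0173] after turn [-0.0265 -0.0528 -0.0151] 0.061
[-3.63 -0.05  5.78] [ 0.0027 -0.0059  0.0019]
[-3.52  0.    5.53] [ 0.0021 -0.0063  0.0015]
[-3.52 -0.    5.53] [ 0.0015 -0.0065  0.0011]
[-3.52  0.    5.53] [ 0.0008 -0.0067  0.0007]
[-3.52  0.    5.53] [ 0.0002 -0.0068  0.0003]
[-3.52  0.    5.53] [-0.0005 -0.0068 -0.0001]
[-3.52  0.    5.53] [-0.0011 -0.0067 -0.0005]
[-3.52 -0.    5.53] [-0.0017 -0.0065 -0.0009]
[-3.52  0.    5.53] [-0.0024 -0.0062 -0.0013]
```

```bash
python3 -m creep '[[-3.6,0,5.7,0.0027,-0.0059,0.0019,0.33],[-3.52,0,5.53,0.0021,-0.0063,0.0015,0.33],[-3.52,0,5.53,0.0015,-0.0065,0.0011,0.33],[-3.52,0,5.53,0.0008,-0.0067,0.0007,0.33],[-3.52,0,5.53,0.0002,-0.0068,0.0003,0.33],[-3.52,0,5.53,-0.0005,-0.0068,-0.0001,0.33],[-3.52,0,5.53,-0.0011,-0.0067,-0.0005,0.33],[-3.52,0,5.53,-0.0017,-0.0065,-0.0009,0.33],[-3.52,0,5.53,-0.0024,-0.0062,-0.0013,0.33],[0,0,0,0,0,0,0.33],[0,0,0,0,0,0,0.33]]'
python3 - <<'E'
from h import *
plan([.461,.030,.012],-17,32.5)
f=manip.grab_frame("wrist");cv2.imwrite("pics/w8.png",f); print(spotfit("wrist",f))
E
```

```text
time: 9.72
tool_pos: [0.4578, 0.0176, 0.0087]
tool_rot: [0.01, 0.962, -0.036, 0.269]
contact_force: [-1.0, 0.4, -0.7]
gripper_width: 0.331
t 9.7167 pos [0.4578 0.0176 0.0087] j [-0.15 -0.45  2.52  0.07  0.53  1.45] F [-1.02  0.41 -0.68] g 0.331
turn deg [-6.68  1.21 10.77] shift before turn [ 0.0036 -0.0126 -0.0016] after turn [ 0.0013 -0.0128 -0.0031] 0.0132Traceback (most recent call last):
  File "<stdin>", line 3, in <module>
  File "h.py", line 24, in spotfit
    c=max(cv2.findContours(m,0,cv2.CHAIN_APPROX_NONE)[0],key=cv2.contourArea)[:,0,:]
      ~~~^^^^^^^^^^^^^^^^^^^^^^^^^^^^^^^^^^^^^^^^^^^^^^^^^^^^^^^^^^^^^^^^^^^^
ValueError: max() iterable argument is empty
```

View pics/w8.png

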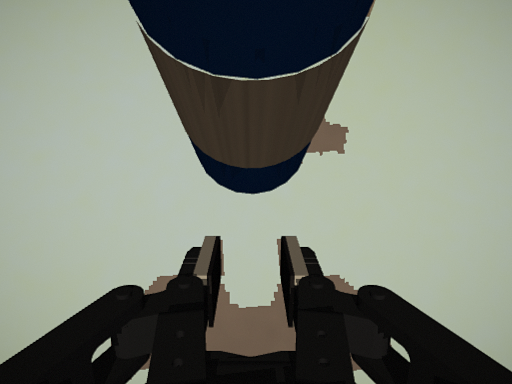

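```bash
python3 -m creep '[[0,0,0,0.0036,-0.0126,-0.0016,0.33],[-2.2,0.4,3.6,0,0,0,0.33],[-2.2,0.4,3.6,0,0,0,0.33],[-2.2,0.4,3.6,0,0,0,0.33],[0,0,0,0,0,0,0.33],[0,0,0,0,0,0,0.33]]'
python3 - <<'E'
from h import *
plan([.461,.030,.012],-17,32.5)
f=manip.grab_frame("wrist");cv2.imwrite("pics/w9.png",f)
E
```

```text
time: 10.27
tool_pos: [0.4611, 0.029, 0.0118]
tool_rot: [0.04, 0.95, -0.138, 0.276]
contact_force: [-1.0, -0.8, -0.8]
gripper_width: 0.325
t 10.2667 pos [0.4611 0.029  0.0118] j [-0.01 -0.4   2.49 -0.3   0.53  2.07] F [-0.96 -0.78 -0.76] g 0.325
turn deg [-0.25  0.14  0.37] shift before turn [-0.0002 -0.0009 -0.0003] after turn [-0.0002 -0.0009 -0.0003] 0.001
```

View pics/w9.png

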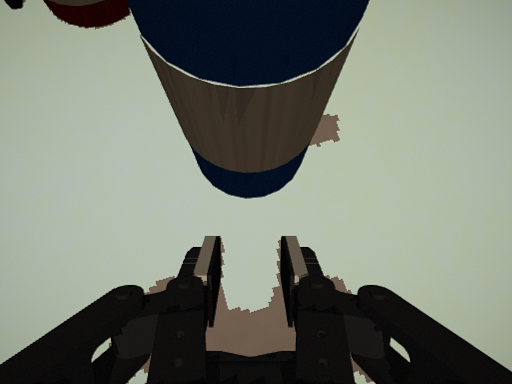

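```bash
python3 -m creep '[[0,0,0,0.0051,-0.0006,0.0032,0.33],[0,0,0,0.0051,-0.0006,0.0032,0.33],[0,0,0,0.0051,-0.0006,0.0032,0.33],[0,0,0,0.0025,0,0.0016,0.33],[0,0,0,0.0025,0,0.0016,0.33],[0,0,0,0.0025,0,0.0016,0.33],[0,0,0,0.0025,0,0.0016,0.33],[0,0,0,0.0025,0,0.0016,0.33],[0,0,0,0.0025,0,0.0016,0.33],[0,0,0,0.0025,0,0.0016,0.33],[0,0,0,0.0025,0,0.0016,0.33],[0,0,0,0.0025,0,0.0016,0.33],[0,0,0,0.0025,0,0.0016,0.33],[0,0,0,0.0025,0,0.0016,0.33],[0,0,0,0.0025,0,0.0016,0.33],[0,0,0,0.0025,0,0.0016,0.33],[0,0,0,0.0025,0,0.0016,0.33]]'
python3 - <<'E'
from h import *
plan([.6115,-.0153,.012],-16.5,32.5)
f=manip.grab_frame("wrist");cv2.imwrite("pics/w10.png",f)
f=manip.grab_frame("scene");cv2.imwrite("pics/s10.png",f)
E
```

```text
time: 11.73
tool_pos: [0.5191, 0.0135, 0.0121]
tool_rot: [0.04, 0.95, -0.14, 0.276]
contact_force: [-0.7, -0.2, -0.8]
gripper_width: 0.327
t 11.7333 pos [0.5191 0.0135 0.0121] j [-0.05 -0.22  2.35 -0.29  0.47  2.04] F [-0.74 -0.25 -0.77] g 0.327
turn deg [ 0.09  0.06 -0.24] shift before turn [0.0816 0.0009 0.052 ] after turn [0.0816 0.0013 0.0521] 0.0968
```

View pics/w10.png

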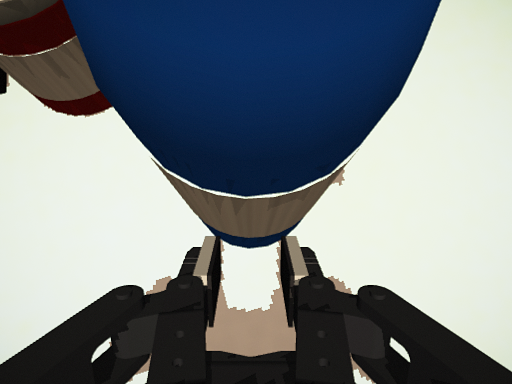

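View pics/s10.png

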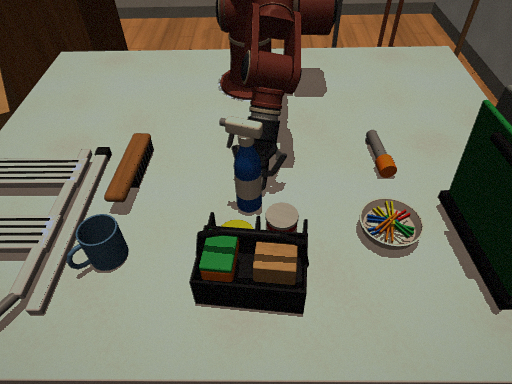

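```bash
python3 -m creep '[[0,0,0,0.0027,0,0.0017,0.33],[0,0,0,0.0027,0,0.0017,0.33],[0,0,0,0.0027,0,0.0017,0.33],[0,0,0,0.0027,0,0.0017,0.33],[0,0,0,0.0027,0,0.0017,0.33],[0,0,0,0.0027,0,0.0017,0.33],[0,0,0,0.0027,0,0.0017,0.33],[0,0,0,0.0027,0,0.0017,0.33],[0,0,0,0.0027,0,0.0017,0.33],[0,0,0,0.0027,0,0.0017,0.33],[0,0,0,0.0027,0,0.0017,0.33],[0,0,0,0.0027,0,0.0017,0.33],[0,0,0,0.0027,0,0.0017,0.33],[0,0,0,0.0027,0,0.0017,0.33],[0,0,0,0.0027,0,0.0017,0.33],[0,0,0,0.0027,0,0.0017,0.33],[0,0,0,0.0027,0,0.0017,0.33],[0,0,0,0.0027,0,0.0017,0.33],[0,0,0,0.0027,0,0.0017,0.33]]'
python3 - <<'E'
from h import *
plan([.6115,-.0153,.012],-16.5,32.5)
f=manip.grab_frame("wrist");cv2.imwrite("pics/w11.png",f)
f=manip.grab_frame("scene");cv2.imwrite("pics/s11.png",f)
f=manip.grab_frame("top");cv2.imwrite("pics/t11.png",cv2.resize(f[60:240,150:350],None,fx=3,fy=3,interpolation=cv2.INTER_CUBIC))
E
```

```text
time: 13.42
tool_pos: [0.5771, -0.004, 0.0124]
tool_rot: [0.04, 0.95, -0.14, 0.276]
contact_force: [-0.1, 0.0, -0.2]
gripper_width: 0.33
t 13.4167 pos [ 0.5771 -0.004   0.0124] j [-0.08 -0.07  2.22 -0.26  0.45  1.99] F [-0.05  0.04 -0.16] g 0.33
turn deg [ 0.09  0.06 -0.24] shift before turn [0.0303 0.0009 0.0197] after turn [0.0303 0.001  0.0198] 0.0362
```

View pics/w11.png

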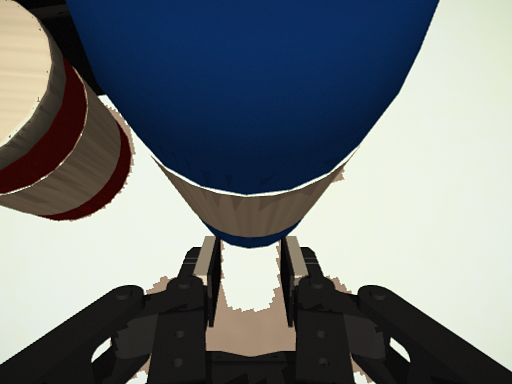

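View pics/s11.png

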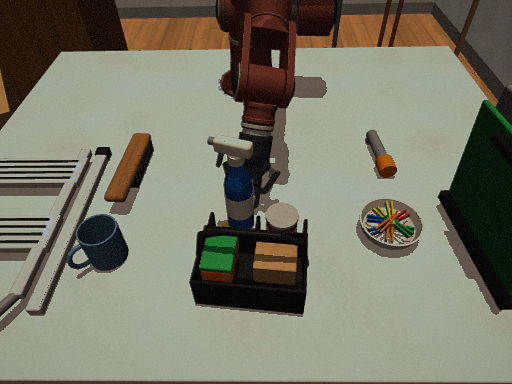

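View pics/t11.png

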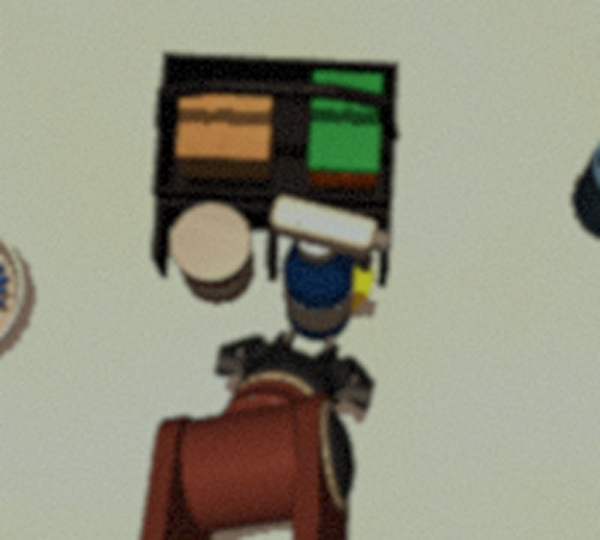

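Run:
```python
from h import *
s=manip.state()["tool_pos"][:2]
a=np.radians(-16.5);e=np.array([np.cos(a),np.sin(a)])
for r in (246,247.5,249):
    p=ray("wrist",249,r)[:2]; B=p+.03*e; d=np.array([.645,-.0255])-B
    print(B.round(4),"offset",(B-s)@e,"to spot",d.round(4),np.linalg.norm(d),np.degrees(np.arctan2(d[1],d[0])))
# top body check
t=cv2.imread("pics/t11.png")
for B in ([.6107,-.0135],):
    a=np.linspace(0,2*np.pi,40); 
    h=cv2.convexHull(proj("top",np.r_[np.c_[B[0]+.03*np.cos(a),B[1]+.03*np.sin(a),0*a],np.c_[B[0]+.03*np.cos(a),B[1]+.03*np.sin(a),0*a+.125]]).astype(np.float32))
    cv2.polylines(t,[np.int32((h-[150,60])*3+1)],True,(0,0,255),1)
cv2.imwrite("pics/t11b.png",t[150:400,150:450])
```

```text
[ 0.6109 -0.0141] offset 0.03509883760796222 to spot [ 0.0341 -0.0114] 0.036000750863227356 -18.50893914990128
[ 0.6101 -0.0139] offset 0.0343309970403238 to spot [ 0.0349 -0.0116] 0.036768225987833934 -18.47137451322282
[ 0.6094 -0.0136] offset 0.0335650131857797 to spot [ 0.0356 -0.0119] 0.03753386038720996 -18.435431368069143
```

View pics/t11b.png

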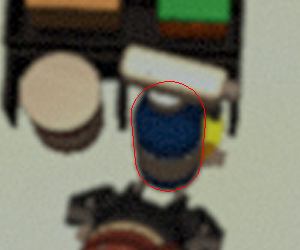

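```bash
python3 -m creep '[[0,0,0,0.0025,0.0001,0.0016,0.33],[0,0,0,0.0025,0.0001,0.0016,0.33],[0,0,0,0.0025,0.0001,0.0016,0.33],[0,0,0,0.0025,0.0001,0.0016,0.33],[0,0,0,0.0025,0.0001,0.0016,0.33],[0,0,0,0.0025,0.0001,0.0016,0.33],[0,0,0,0.0025,0.0001,0.0016,0.33],[0,0,0,0.0025,0.0001,0.0016,0.33],[0,0,0,0.0025,0.0001,0.0016,0.33],[0,0,0,0.0025,0.0001,0.0016,0.33],[0,0,0,0.0018,0.0001,0.0012,0.33],[0,0,0,0.0012,0.0001,0.0008,0.33],[0,0,0,0,0,0,0.33],[0,0,0,0,0,0,0.33]]'
python3 - <<'E'
from h import *
plan([.6115,-.0153,.012],-16.5,32.5)
f=manip.grab_frame("wrist");cv2.imwrite("pics/w12.png",f)
f=manip.grab_frame("top");cv2.imwrite("pics/t12.png",cv2.resize(f[60:240,150:350],None,fx=3,fy=3,interpolation=cv2.INTER_CUBIC))
s=manip.state()["tool_pos"][:2]
a=np.radians(-16.5);e=np.array([np.cos(a),np.sin(a)]); print("B est",s+.0345*e)
E
```

```text
time: 14.73
tool_pos: [0.6085, -0.0147, 0.0123]
tool_rot: [0.04, 0.95, -0.14, 0.277]
contact_force: [0.3, 0.3, 0.2]
gripper_width: 0.332
t 14.7333 pos [ 0.6085 -0.0147  0.0123] j [-0.1   0.01  2.15 -0.24  0.44  1.95] F [0.26 0.25 0.16] g 0.332
turn deg [ 0.08  0.04 -0.24] shift before turn [ 0.0024 -0.0003  0.0019] after turn [ 0.0024 -0.0003  0.0019] 0.0031
B est [ 0.64147291 -0.02446662]
```

View pics/w12.png

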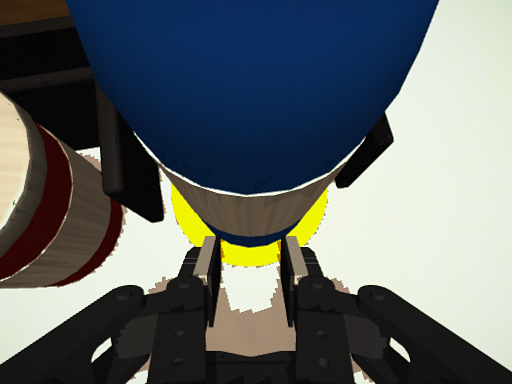

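View pics/t12.png

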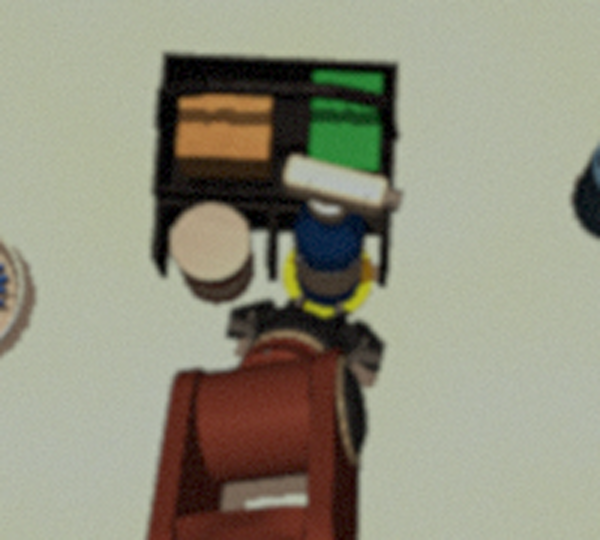

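Run:
```python
from h import *
f=cv2.imread("pics/w12.png")
h=cv2.cvtColor(f,cv2.COLOR_BGR2HSV); m=cv2.inRange(h,(24,120,60),(36,255,255))
a=np.radians(-16.5);e=np.array([np.cos(a),np.sin(a)]);n=np.array([-e[1],e[0]])
pts=[]
for c in range(150,350):      # lower boundary per column
    q=np.nonzero(m[:,c])[0]
    if len(q) and q.max()>195 and (c<200 or c>305 or 232<c<280): pts.append((c,q.max()))
for r in range(185,240,2):
    q=np.nonzero(m[r])[0]
    if len(q): pts+= [(q.min(),r)]*(q.min()<205) + [(q.max(),r)]*(q.max()>290)
W=np.array([ray("wrist",*p) for p in pts])[:,:2]
g=least_squares(lambda q:np.hypot(*(W-q[:2]).T)-.042,[.645,-.025],loss="soft_l1",f_scale=.001)
print("spot",g.x,np.median(np.abs(np.hypot(*(W-g.x).T)-.042)),len(W))
# bottle rear base: last blue row at col 245-255
for c in (244,249,254):
    col=h[:,c]; b=[r for r in range(225,262) if 100<col[r][0]<130 and col[r][1]>90]; print(c,max(b) if b else None)
p=ray("wrist",249,247)[:2]; B=p+.03*e; d=g.x-B; print("B",B,"to go fwd",d@e,"left",d@n)
```

```text
Traceback (most recent call last):
TypeError: can't multiply sequence by non-int of type 'numpy.bool'
```

Run:
```python
from h import *
f=cv2.imread("pics/w12.png")
h=cv2.cvtColor(f,cv2.COLOR_BGR2HSV); m=cv2.inRange(h,(24,120,60),(36,255,255))
a=np.radians(-16.5);e=np.array([np.cos(a),np.sin(a)]);n=np.array([-e[1],e[0]])
pts=[]
for c in range(222,281):
    q=np.nonzero(m[:,c])[0]
    if len(q): pts.append((c,q.max()))
for r in range(190,234):
    q=np.nonzero(m[r])[0]
    if len(q):
        if q.min()<205: pts.append((q.min(),r))
        if q.max()>290: pts.append((q.max(),r))
W=np.array([ray("wrist",*p) for p in pts])[:,:2]
g=least_squares(lambda q:np.hypot(*(W-q[:2]).T)-.042,[.645,-.025],loss="soft_l1",f_scale=.001)
print("spot",g.x,np.median(np.abs(np.hypot(*(W-g.x).T)-.042)),len(W))
for c in (244,249,254):
    col=h[:,c]; b=[r for r in range(225,262) if 100<col[r][0]<130 and col[r][1]>90]; print(c,max(b) if b else None)
p=ray("wrist",249,247)[:2]; B=p+.03*e; d=g.x-B; print("B",B,"to go fwd",d@e,"left",d@n)
```

```text
spot [ 0.64412851 -0.02526209] 0.00013699536800756973 147
244 245
249 246
254 245
B [ 0.64154831 -0.02453888] to go fwd 0.002679353068540438 left 3.939039462740686e-05
```

```bash
python3 -m creep '[[0,0,0,0.001,0,0.0007,0.33],[0,0,0,0.001,0,0.0006,0.33],[0,0,0,0,0,0,0.33],[0,0,0,0,0,0,0.33],[0,0,0,-0.001,0,-0.0006,0.33],[0,0,0,-0.003,0,-0.002,0.33],[0,0,0,-0.006,0,-0.004,0.33],[0,0,0,-0.012,0,-0.008,0.33],[0,0,0,-0.012,0,-0.008,0.33],[0,0,0,-0.02,0,-0.013,0.33],[0,0,0,-0.02,0,-0.013,0.33],[0,0,0,0,0,0,0.33],[0,0,0,0,0,0,0.33]]'
python3 - <<'E'
from h import *
s=manip.state();print(s["time"],s["tool_pos"],s["contact_force"])
f=manip.grab_frame("wrist");cv2.imwrite("pics/w13.png",f)
cv2.imwrite("pics/s13.png",manip.grab_frame("scene"))
f=manip.grab_frame("top");cv2.imwrite("pics/t13.png",f)
E
```

```text
time: 15.92
tool_pos: [0.5245, 0.0106, 0.013]
tool_rot: [0.04, 0.95, -0.14, 0.276]
contact_force: [0.6, 0.2, 0.3]
gripper_width: 0.329
15.9167 [0.52452107 0.01062934 0.01298731] [0.58622737 0.19717818 0.30163472]
```

View pics/w13.png

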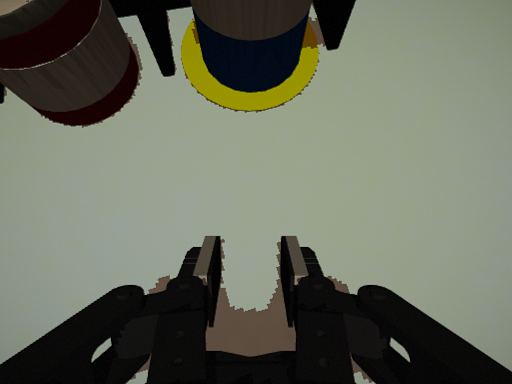

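View pics/s13.png

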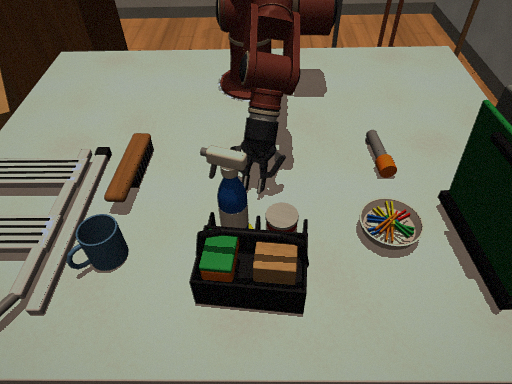

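Run:
```python
from h import *
f=cv2.imread("pics/w13.png")
h=cv2.cvtColor(f,cv2.COLOR_BGR2HSV); m=cv2.inRange(h,(24,120,60),(36,255,255))
ys,xs=np.nonzero(m);print("yellow",xs.min(),xs.max(),ys.min(),ys.max())
b=cv2.inRange(h,(100,90,20),(130,255,255)); 
for c in range(225,285,6):
    q=np.nonzero(m[:,c])[0]; k=np.nonzero(b[:,c])[0]; print(c,q.min() if len(q) else None,q.max() if len(q) else None,k.max() if len(k) else None)
```

```text
yellow 181 318 18 110
225 86 106 84
231 89 108 87
237 90 109 89
243 91 110 90
249 92 110 91
255 92 110 90
261 91 109 90
267 90 108 88
273 87 106 86
279 85 104 83
```

Run:
```python
from h import *
f=cv2.imread("pics/w13.png")
h=cv2.cvtColor(f,cv2.COLOR_BGR2HSV); m=cv2.inRange(h,(24,120,60),(36,255,255))
S=[];K=[]
for c in range(195,308):
    q=np.nonzero(m[60:,c])[0]
    if len(q): S.append(ray("wrist",c,q.max()+60.5)[:2])
for c in range(215,285):
    q=np.nonzero(m[60:,c])[0]
    if len(q): K.append(ray("wrist",c,q.min()+59.5)[:2])
S,K=np.array(S),np.array(K)
for nme,W,r in(("spot",S,.042),("bottle",K,.03)):
    g=least_squares(lambda q:np.hypot(*(W-q).T)-r,[.645,-.025],loss="soft_l1",f_scale=.001); print(nme,g.x,np.median(np.abs(g.fun)))
```

```text
spot [ 0.64784627 -0.02650593] 0.00015280426042953849
bottle [ 0.64813405 -0.02766445] 0.00013236704887515868
```

```bash
python3 -m creep '[[0,0,0,-0.005,0,-0.02,0.33],[0,0,0,-0.005,0,-0.02,0.33],[0,0,0,0,0,0,0.33],[0,0,0,0,0,0,0.33]]'; python3 -c "
from plant import manip
print(manip.job_done())"
```

```text
time: 16.4
tool_pos: [0.4988, 0.0186, 0.0435]
tool_rot: [0.04, 0.949, -0.14, 0.278]
contact_force: [0.1, 0.6, 0.2]
gripper_width: 0.332
the job is handed in; nothing more can be done
None
```

The spray bottle is standing upright in the empty bay of the caddy, centred over the yellow spot. I handed the job in at about 16.4 s.

I held the fingertips part-open as a low cradle, in contact roughly 20 mm up. The arm could not reach low enough behind the bottle to push it straight in. So I slid it about 85 mm diagonally, backed off and turned the gripper, then slid it into the bay. The bottle was never gripped or lifted.

- **Centring:** the last wrist picture put the bottle's centre about 1.2 mm from the spot's centre.
- **Disagreement:** the absolute position of the spot differed by up to about 5 mm between the pictures I took. I centred on the bottle's position relative to the spot within a single picture, which does not depend on that.
- **Other things:** in the scene picture after I backed away, the tin, brush, dish, mug and torch looked unmoved. I judged that by eye and did not measure it.
- **Robot:** the gripper was clear of everything at hand-in. The force readings I took during the pushes were about 1 N, no more than the noise.

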